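Set out the inks for a blend print in order of shade

ROBOT

A 7-joint arm with a two-finger parallel gripper is mounted at the origin on the work surface. World frame = base frame: x ahead of the robot, y to its left, z up, the work surface at z = 0. Lengths are in m, angles in degrees, forces in N, time in s.
With the tool pointing down it reaches from about 0.425 to 0.875 m from the base axis. Payload 4.7 kg.
Tool frame: the origin (TCP) lies on the centre line of the jaws, within the pads' length; the fingertips stand ahead of it and the grasp point (between the pads) lies 2 mm behind it (env.tip_reach is the x of the fingertips in the tool frame, in m); x points along the fingers, z is the direction in which the jaws open and shut, and the axes are right-handed (so a half turn about x gives the same grasp; the last joint's range is limited). The gripper opens to 87 mm and grips with 3 to 60 N. Pads are 19 mm wide; open, the fingers measure 117 mm over their backs; the gripper's body (75 mm by 190 mm) begins 51 mm behind the grasp point.
Start: joints at [-68.348, 18.392, -4.016, 83.108, 1.295, 78.541, -3.26], TCP at [0.231, 0.607, 0.24] pointing down, gripper open.
Joint ranges: [-163.93, 163.93], [-17.29, 119.83], [-79.2, 71.16], [3.27, 140.29], [-89.18, 269.18], [5.43, 117.66], [-154.24, 154.24]. Speed limits (degrees/s): [147.25, 147.25, 180, 180, 180, 180, 180].

INTERFACE

Orientations are given as [roll, pitch, yaw] about the fixed x, y, z axes, in that order (R = Rz(yaw) Ry(pitch) Rx(roll)).
In Python, from cell import telemetry, optics, env, models gives the robot as it stands.
- The arm moves only by the shell command python3 -m pendant 'ROWS' [FORCE]. ROWS is JSON, a list of rows, each a list of 3 entries, a list of its own where there are three numbers: the finger opening in mm, from 0 to 87, then the shift along the tool's x, y, z in mm, then the turn, a rotation vector about the tool's x, y, z in rad. A call has 1 to 10 rows; each row is the pose to reach, as a shift and turn from the pose commanded when the call began, along the tool's axes at that moment; what a row does not reach only later rows make up. A row lasts 1/12 s, in which the tool goes at most 41.7 mm and 7.16 degrees, less where a joint would pass 70% of its speed; a pose out of reach is approached as far as the arm can. A call with a gripper value outside its range is refused whole. The fingers move at their own pace and stop on an object; FORCE is the grip in N (left out, the last holds). Time passes only in rows, so rows that repeat a pose let the fingers close. It gives the time, the measured TCP pose, the force and the opening at its end, in the units of the state.
- telemetry.get_obs(): the state, without advancing time (a new reading comes with each control period).
- optics.read_camera(name): name is "scene" or "top" or "wrist"; returns a dict with "image" (384x512x3 uint8, blue, green, red), "range_z" (384x512 float32, m along the optical axis (not along the pixel's ray), 0 where there is no reading), "fx", "fy", "cx", "cy" (pixels), "k1" (the pictures are not rectified: a ray, as slopes to the right and down, at radius r is drawn at 1 + k1 r^2 times it, then the intrinsics apply), "cam_to_world" (4x4, takes a point from camera to world coordinates). Camera axes: x right, y up, looking along -z (the intrinsics and any distortion apply to the point x, -y, -z); pixel columns grow to the right and rows downward; lengths in m; the calibration is good to about 2 mm. A picture is of the moment at which its call begins.
- env.sign_off(): hands the job in, once; it reports no verdict.
Trained networks look in the newest picture that a camera, given by its name, has taken for a name from the list of things; names that differ only in an ending like _2 or _b are one class to them, and where a whole thing is asked for, a point or a joint stands for the part that bears it (a point fixed in the world has none). Each returns a list of dicts, best first, with "confidence" (0 to 1); they miss things now and then, are a little off and sometimes report something else, mostly with a low value. They report only what shows in the picture. A call takes as long as a camera call. They do not tell look-alikes from the thing itself.
- models.masks_of(camera, label): "pixels" (384x512 bool, what is visible of it) and "extent" ([left, top, right, bottom] as shares, 0 to 1, of the picture: columns of its width, rows of its height, round what is visible of it).
- models.landmark_of(camera, label): "centre" ([row, column] as shares, 0 to 1, of the picture: columns of its width, rows of its height: a listed point, or the origin of a listed thing).
The state is a dict: "time_s": time; "qpos": joint angles; "joint_velocities": joint speeds; "effort": joint torques, N m; "tool_pos": TCP position; "tool_rot": TCP orientation; "force": force on the tool from outside, world axes, zero at the start; "wrist_torque": the same for the moment, N m; "grip_width": finger opening in m.
Only numpy, scipy, OpenCV 4.12 (cv2) and the standard library are available. Lean on these libraries where they do the work, as an engineer would, in place of code of your own. Each camera call takes 0.05 s, during which the arm holds its last target.

TASK

We are about to pull a blended print: line the four ink jars up on the row of blue tape crosses in order of shade, one jar centred on each cross, running the same way as the blend on the proof that lies on the white print board (lightest ink at the proof's light end, darkest at its dark end). Ignore the proof on the paper stack. Keep the jars upright, and leave them all standing on the bench.

Things in the scene. Friction and masses are not known exactly. Their poses are not given: they have to be found in the camera images.
- ink_yellow: closed ink jar, an upright cylinder 58 mm in diameter and 72 mm tall, about 0.18 kg (hidden +-30%), pale yellow ink in the jar and a dot of the same colour on its black lid; lightest of the four. Origin: centre of its underside; z is up. Stands upright on the bench, between the robot and the row of marks, at least 65 mm clear of the other jars; place shuffled
- ink_orange: closed ink jar, an upright cylinder 58 mm in diameter and 72 mm tall, about 0.18 kg (hidden +-30%), orange ink in the jar and a dot of the same colour on its black lid; second lightest of the four. Origin: centre of its underside; z is up. Stands upright on the bench, between the robot and the row of marks, at least 65 mm clear of the other jars; place shuffled
- ink_pink: closed ink jar, an upright cylinder 58 mm in diameter and 72 mm tall, about 0.18 kg (hidden +-30%), crimson pink ink in the jar and a dot of the same colour on its black lid; second darkest of the four. Origin: centre of its underside; z is up. Stands upright on the bench, between the robot and the row of marks, at least 65 mm clear of the other jars; place shuffled
- ink_plum: closed ink jar, an upright cylinder 58 mm in diameter and 72 mm tall, about 0.18 kg (hidden +-30%), dark plum, nearly black, ink in the jar and a dot of the same colour on its black lid; darkest of the four. Origin: centre of its underside; z is up. Stands upright on the bench, between the robot and the row of marks, at least 65 mm clear of the other jars; place shuffled
- mark1: one of four alike blue masking-tape crosses flat on the bench (arms 76 mm tip to tip, 22 mm wide). Origin: centre of the cross, at bench height. They make a row roughly along y (turned up to 0.2 rad), 79 to 111 mm apart; their numbers are shuffled, so sort them by position. The 16 mm high print board begins about 65 mm beyond their centres (+x)
- mark2: one of four alike blue masking-tape crosses flat on the bench (arms 76 mm tip to tip, 22 mm wide). Origin: centre of the cross, at bench height. They make a row roughly along y (turned up to 0.2 rad), 79 to 111 mm apart; their numbers are shuffled, so sort them by position. The 16 mm high print board begins about 65 mm beyond their centres (+x)
- mark3: one of four alike blue masking-tape crosses flat on the bench (arms 76 mm tip to tip, 22 mm wide). Origin: centre of the cross, at bench height. They make a row roughly along y (turned up to 0.2 rad), 79 to 111 mm apart; their numbers are shuffled, so sort them by position. The 16 mm high print board begins about 65 mm beyond their centres (+x)
- mark4: one of four alike blue masking-tape crosses flat on the bench (arms 76 mm tip to tip, 22 mm wide). Origin: centre of the cross, at bench height. They make a row roughly along y (turned up to 0.2 rad), 79 to 111 mm apart; their numbers are shuffled, so sort them by position. The 16 mm high print board begins about 65 mm beyond their centres (+x)
- proof_light_left: flat fixed proof sheet, 150 x 210 mm (long side along its y), whose print blends from yellow at its left (+y) end through orange and pink to dark plum at its right. Origin: middle of its near long edge; y points to the robot's left within 0.25 rad. It lies on the white print board just beyond the row (y below 0.1: it is the one to follow) or on the paper stack to the robot's left (y over 0.35: ignore it)
- proof_light_right: flat fixed proof sheet, 150 x 210 mm (long side along its y), whose print blends from yellow at its right (-y) end through orange and pink to dark plum at its left. Origin: middle of its near long edge; y points to the robot's left within 0.25 rad. It lies on the white print board just beyond the row (y below 0.1: it is the one to follow) or on the paper stack to the robot's left (y over 0.35: ignore it)
Not all that is in view belongs to the job. Leave any green or turquoise look-alike of the ink_pink alone. What is shaped like the ink_plum but turquoise is not meant.

How it is judged:
By the outcome, as a careful person would: the job done as asked, in the order asked, and still so for the second after the job is handed in, with the robot touching nothing.
It also fails if it takes over 102 s, if anything falls off the work surface, if the arm or the gripper's body presses on something with over 40 N, if the wrist force passes 120 N, or if a joint passes its speed limit or range.

## Working session

There is one attempt and no reset: what is moved stays moved. The work goes in short steps, Python scripts to look and compute and a shell command to move; the robot and the scene stay as the last step left them, time stands still between calls to the robot, and variables do not carry over. Pictures are saved under pics/ and viewed, and the job is handed in when it is done.

```bash
ls; mkdir -p pics
python3 - <<'E'
from cell import telemetry, optics, env, models
import cv2
o=telemetry.get_obs()
print(o); print(env.tip_reach)
for n in ["scene","top"]:
    d=optics.read_camera(n); cv2.imwrite(f"pics/{n}0.png",d["image"])
    print(n,d["fx"],d["cx"],d["cy"],d["k1"],d["cam_to_world"])
E
```

```text
pics
{'time_s': 0.0, 'qpos': array([-68.34921002,  18.43983191,  -4.01722254,  83.17624724,
         1.29443661,  78.54141491,  -3.25958692]), 'joint_velocities': array([ 0.10506521,  0.00665293, -0.02953228,  0.06008772, -0.040963  ,
        0.00305136, -0.04637236]), 'effort': array([ 3.26587924e-04, -4.91282916e+01, -4.03997898e-01, -3.12536466e+01,
       -6.40934589e-02,  4.35192743e-02,  1.79311501e-04]), 'tool_pos': array([0.23110986, 0.60695132, 0.23844118]), 'tool_rot': array([-177.5662647 ,   89.88762755, -108.40536982]), 'force': array([-0.10737864,  0.19115327,  0.76148104]), 'wrist_torque': array([ 0.00757602, -0.00573117,  0.01413915]), 'grip_width': 0.08729524199458057}
0.017
scene 478.3698003530348 251.27767839854522 187.70602181390726 -0.013251957890619405 [[-0.75453008 -0.41005319  0.51238729  1.13549409]
 [ 0.65586108 -0.44375676  0.61067682  0.76209792]
 [-0.02303465  0.79682891  0.60376575  0.73729252]
 [ 0.          0.          0.          1.        ]]
top 398.8938819623687 250.35929101319522 193.98839715588568 0.008428601554243133 [[ 2.80117452e-03  9.93591604e-01 -1.12995035e-01  4.10512631e-01]
 [-9.99699837e-01  3.21950378e-05 -2.44997047e-02  2.89746304e-02]
 [-2.43390630e-02  1.13029746e-01  9.93293454e-01  1.24235506e+00]
 [ 0.00000000e+00  0.00000000e+00  0.00000000e+00  1.00000000e+00]]
```

View pics/top0.png

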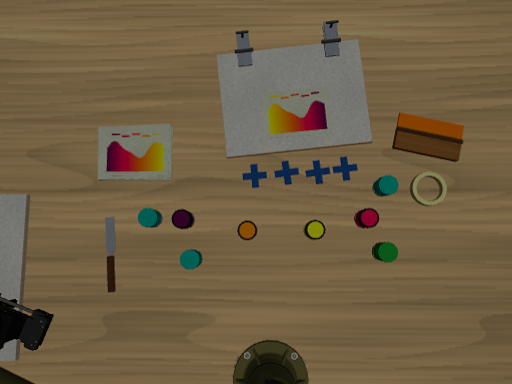

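View pics/scene0.png

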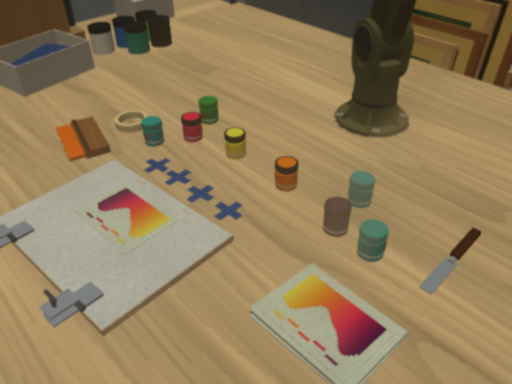

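```bash
cat > h.py <<'E'
from cell import telemetry, optics, env, models
import numpy as np, cv2
def ray(d,u,v):
    K=np.array([[d["fx"],0,d["cx"]],[0,d["fy"],d["cy"]],[0,0,1]])
    p=cv2.undistortPoints(np.array([[[u,v]]],float),K,np.array([d["k1"],0,0,0,0.]))[0,0]
    T=d["cam_to_world"]; return T[:3,3],T[:3,:3]@np.array([p[0],-p[1],-1])
def at_z(d,u,v,z):
    c,r=ray(d,u,v); return c+r*(z-c[2])/r[2]
def measure(names,cams=("top","scene")):
    for cam in cams:
        d=optics.read_camera(cam)
        for n in names:
            ms=models.masks_of(cam,n)
            for m in ms:
                if m["confidence"]<.3: continue
                p=m["pixels"]; v,u=np.nonzero(p)
                if len(u)<5: continue
                med=np.median(d["image"][p],0)
                zz=0 if "mark" in n else .072 if cam=="top" else .036
                P=at_z(d,u.mean()+.0,v.mean()+.0,zz)
                print(cam,n,round(m["confidence"],2),len(u),"px",u.mean().round(1),v.mean().round(1),"bgr",med,"P",P.round(4))
            for m in models.landmark_of(cam,n):
                if m["confidence"]<.3: continue
                P=at_z(d,m["centre"][1]*512,m["centre"][0]*384,0)
                print("   LM",cam,n,round(m["confidence"],2),P.round(4))
E
python3 - <<'E'
from h import *
measure(["ink_yellow","ink_orange","ink_pink","ink_plum","mark1","proof_light_left","proof_light_right"])
d=optics.read_camera("top")
cv2.imwrite("pics/z.png",cv2.resize(d["image"][60:270,130:430],None,fx=2.6,fy=2.6,interpolation=cv2.INTER_CUBIC))
# range-based board/bench heights
for (u,v) in [(290,200),(240,130),(247,230),(315,230)]:
    c,r=ray(d,u,v); print(u,v,(c+r*d["range_z"][v,u]).round(4))
E
```

```text
top ink_yellow 0.88 357 px 314.2 229.1 bgr [  9. 123. 119.] P [ 0.4408 -0.1286  0.072 ]
   LM top ink_yellow 0.75 [ 0.4315 -0.1329  0.    ]
top ink_orange 0.71 309 px 247.0 229.5 bgr [  0.  76. 134.] P [0.4391 0.0673 0.072 ]
   LM top ink_orange 0.53 [0.4347 0.0666 0.    ]
top ink_pink 0.94 463 px 366.8 217.6 bgr [ 43.   3. 106.] P [ 0.4744 -0.2814  0.072 ]
top ink_pink 0.67 403 px 384.9 185.1 bgr [83. 96.  0.] P [ 0.5699 -0.3369  0.072 ]
   LM top ink_pink 0.96 [ 0.3746 -0.345   0.    ]
   LM top ink_pink 0.74 [ 0.4824 -0.297   0.    ]
   LM top ink_pink 0.67 [ 0.5751 -0.3526  0.    ]
top ink_plum 0.81 357 px 190.5 259.5 bgr [83. 95.  0.] P [0.3518 0.2315 0.072 ]
top ink_plum 0.74 416 px 149.7 217.6 bgr [81. 93.  0.] P [0.4735 0.3548 0.072 ]
top ink_plum 0.67 366 px 182.8 218.4 bgr [38.  4. 49.] P [0.4713 0.2566 0.072 ]
   LM top ink_plum 0.88 [0.3511 0.2306 0.    ]
   LM top ink_plum 0.81 [0.4732 0.2707 0.    ]
   LM top ink_plum 0.66 [0.483  0.3746 0.    ]
top mark1 0.86 262 px 285.8 171.7 bgr [76. 37.  9.] P [ 0.6224 -0.0518  0.    ]
top mark1 0.81 269 px 254.2 175.0 bgr [76. 37.
[... 2294 characters left out ...]
47 211 px 158.3 163.9 bgr [98. 73. 65.] P [ 0.6268 -0.2395  0.    ]
   LM scene mark1 0.85 [0.6014 0.042  0.    ]
   LM scene mark1 0.59 [ 0.6266 -0.1359  0.    ]
   LM scene mark1 0.57 [ 0.629  -0.0442  0.    ]
   LM scene mark1 0.56 [ 0.6303 -0.2367  0.    ]
scene proof_light_left 0.91 3777 px 126.1 217.0 bgr [129. 163. 168.] P [ 0.8213 -0.057   0.036 ]
   LM scene proof_light_left 0.98 [ 0.7256 -0.1156  0.    ]
scene proof_light_right 0.65 7820 px 327.6 322.3 bgr [129. 162. 167.] P [0.6993 0.4411 0.036 ]
   LM scene proof_light_right 0.83 [0.5991 0.4141 0.    ]
290 200 [ 0.533  -0.0643 -0.0007]
240 130 [0.7546 0.0927 0.0108]
247 230 [0.4377 0.0675 0.0689]
315 230 [ 0.4382 -0.1312  0.0685]
```

View pics/z.png

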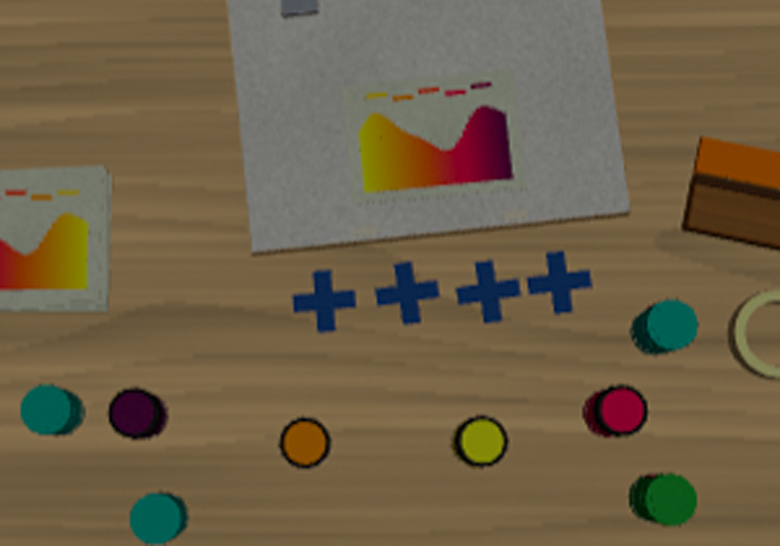

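```bash
cat >> h.py <<'E'
from scipy.spatial.transform import Rotation as Ro
def Rt(a,flip=False):
    c,s=np.cos(a),np.sin(a)
    if flip:c,s=-c,-s
    return np.array([[0,-s,c],[0,c,s],[-1,0,0]])
def move(p,a,flip=False):
    o=telemetry.get_obs(); R=Ro.from_euler("xyz",o["tool_rot"],degrees=True).as_matrix()
    sh=R.T@(np.array(p)-o["tool_pos"])*1000
    rv=Ro.from_matrix(R.T@Rt(a,flip)).as_rotvec()
    print("to",np.round(p,4),"shift",sh.round(1),"turn",rv.round(3),"|shift|",np.linalg.norm(sh).round())
    return sh,rv
def topjars():
    d=optics.read_camera("top"); h=cv2.cvtColor(d["image"],cv2.COLOR_BGR2HSV)
    out={}
    rng={"yellow":(24,34,70),"orange":(10,22,70),"pink":(165,180,60),"plum":(140,164,30)}
    b=((h[...,0]>100)&(h[...,0]<125)&(h[...,1]>150)&(h[...,2]>50)).astype(np.uint8)
    for nm,m in [("mark",b)]+[(k,((h[...,0]>=r[0])&(h[...,0]<=r[1])&(h[...,1]>215)&(h[...,2]>r[2]*.7)).astype(np.uint8)) for k,r in rng.items()]:
        n,l,st,c=cv2.connectedComponentsWithStats(m,connectivity=4)
        for i in range(1,n):
            if st[i,4]>60 and 150<c[i,1]<290: print(nm,st[i].tolist(),c[i].round(2),at_z(d,*c[i],0 if nm=="mark" else .072).round(4))
E
python3 - <<'E'
from h import *
topjars()
o=telemetry.get_obs();print(Ro.from_euler("xyz",o["tool_rot"],degrees=True).as_matrix().round(3))
d=optics.read_camera("top")
cv2.imwrite("pics/z2.png",np.hstack([cv2.resize(d["image"][v-20:v+20,u-20:u+20],(190,190),interpolation=cv2.INTER_NEAREST) for u,v in [(315,230),(247,230),(368,218),(182,219)]]))
E
```

```text
mark [333, 157, 24, 23, 241] [344.56 168.24] [ 0.6332 -0.2359  0.    ]
mark [275, 161, 23, 23, 231] [285.98 172.36] [ 0.6204 -0.0524  0.    ]
mark [306, 161, 24, 23, 237] [317.27 171.79] [ 0.622  -0.1505  0.    ]
mark [243, 164, 23, 23, 231] [254.12 175.42] [0.6107 0.0479 0.    ]
yellow [154, 143, 9, 28, 243] [157.95 156.98] [0.6554 0.3356 0.072 ]
yellow [308, 221, 16, 17, 207] [315.14 229.21] [ 0.4404 -0.1312  0.072 ]
orange [137, 145, 16, 26, 276] [145.64 160.89] [0.6435 0.3723 0.072 ]
orange [239, 222, 17, 17, 220] [246.69 229.88] [0.438  0.0683 0.072 ]
pink [110, 142, 22, 29, 467] [119.97 158.37] [0.6514 0.4502 0.072 ]
pink [361, 209, 17, 17, 218] [369.04 217.36] [ 0.4752 -0.2879  0.072 ]
plum [107, 145, 5, 26, 100] [109.12 158.5 ] [0.651 0.483 0.072]
plum [173, 211, 16, 16, 198] [180.55 218.26] [0.4717 0.2633 0.072 ]
[[ 0.    -0.935  0.356]
 [ 0.     0.356  0.935]
 [-1.    -0.     0.   ]]
```

View pics/z2.png

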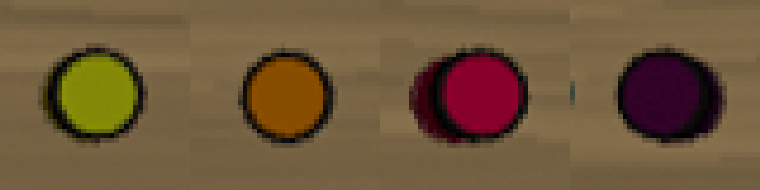

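Run:
```python
from h import *
move([.4717,.2633,.2],.07); move([.4717,.2633,.045],.07)
```

```text
to [0.4717 0.2633 0.2   ] shift [  39.6 -347.1 -236.1] turn [ 1.137  0.    -0.   ] |shift| 422.0
to [0.4717 0.2633 0.045 ] shift [ 194.6 -347.1 -236.1] turn [ 1.137  0.    -0.   ] |shift| 463.0
```

```bash
python3 -m pendant '[[87,[4,-35,-24],[0.11,0,0]],[87,[8,-70,-48],[0.22,0,0]],[87,[12,-105,-72],[0.34,0,0]],[87,[16,-140,-96],[0.46,0,0]],[87,[20,-175,-120],[0.58,0,0]],[87,[25,-210,-144],[0.7,0,0]],[87,[30,-245,-168],[0.82,0,0]],[87,[34,-280,-192],[0.94,0,0]],[87,[38,-315,-216],[1.05,0,0]],[87,[40,-347,-236],[1.137,0,0]]]' 25
python3 -m pendant '[[87,[0,0,0],[0,0,0]],[87,[0,0,0],[0,0,0]],[87,[0,0,0],[0,0,0]]]'
python3 - <<'E'
from h import *
move([.4717,.2633,.2],.07); move([.4717,.2633,.045],.07)
topjars()
d=optics.read_camera("wrist");cv2.imwrite("pics/w1.png",d["image"])
E
```

```text
time_s: 2.58
tool_pos: [0.4692, 0.2655, 0.1999]
tool_rot: [69.2, 90.0, 73.0]
force: [1.3, 0.3, -0.0]
grip_width: 0.0871
time_s: 2.83
tool_pos: [0.4685, 0.2678, 0.2]
tool_rot: [100.5, 90.0, 104.5]
force: [-0.1, 0.6, 0.7]
grip_width: 0.0874
to [0.4717 0.2633 0.2   ] shift [-0.  -4.7  2.9] turn [ 0.    -0.    -0.001] |shift| 6.0
to [0.4717 0.2633 0.045 ] shift [155.   -4.9   2.9] turn [ 0.    -0.    -0.001] |shift| 155.0
mark [333, 157, 24, 23, 242] [344.58 168.28] [ 0.6331 -0.236   0.    ]
mark [275, 161, 23, 23, 231] [285.98 172.36] [ 0.6204 -0.0524  0.    ]
mark [306, 161, 24, 23, 237] [317.27 171.79] [ 0.622  -0.1505  0.    ]
mark [243, 164, 23, 23, 231] [254.12 175.42] [0.6107 0.0479 0.    ]
yellow [153, 143, 10, 28, 250] [157.81 157.13] [0.655 0.336 0.072]
yellow [308, 221, 16, 17, 206] [315.16 229.25] [ 0.4403 -0.1312  0.072 ]
orange [137, 144, 16, 27, 275] [145.62 160.83] [0.6437 0.3724 0.072 ]
orange [239, 222, 17, 17, 224] [246.61 229.93] [0.4379 0.0685 0.072 ]
pink [110, 142, 22, 29, 459] [119.99 158.35] [0.6514 0.4501 0.072 ]
pink [361, 209, 17, 17, 214] [368.99 217.33] [ 0.4753 -0.2878  0.072 ]
plum [107, 145, 5, 26, 105] [109.21 158.5 ] [0.651  0.4827 0.072 ]
plum [177, 211, 12, 16, 150] [182.09 218.14] [0.4721 0.2588 0.072 ]
```

View pics/w1.png

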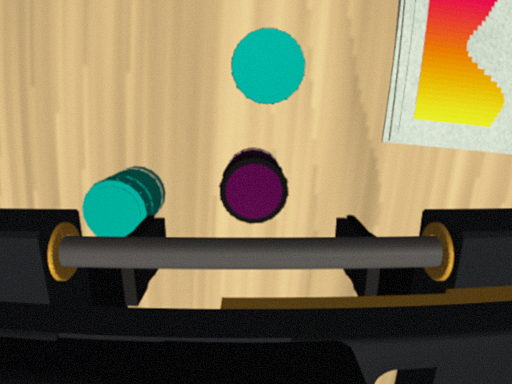

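```bash
cat >> h.py <<'E'
def wrist(nm):
    rng={"yellow":(22,34),"orange":(8,22),"pink":(162,180),"plum":(140,163),"mark":(100,125)}[nm]
    d=optics.read_camera("wrist"); h=cv2.cvtColor(d["image"],cv2.COLOR_BGR2HSV)
    m=((h[...,0]>=rng[0])&(h[...,0]<=rng[1])&(h[...,1]>150)&(h[...,2]>40)).astype(np.uint8)
    n,l,st,c=cv2.connectedComponentsWithStats(m,connectivity=4)
    for i in range(1,n):
        if st[i,4]>800: print("W",nm,st[i].tolist(),at_z(d,*c[i],0 if nm=="mark" else .072).round(4))
    return d
E
python3 - <<'E'
from h import *
d=wrist("plum");print(telemetry.get_obs()["tool_pos"],telemetry.get_obs()["joint_velocities"].round(2)); print(d["cam_to_world"])
E
```

```text
W plum [225, 164, 58, 56, 2486] [0.4703 0.2663 0.072 ]
[0.46774649 0.2690899  0.19991374] [-0.21  0.14  0.14 -0.01  0.23 -0.06 -0.04]
[[ 9.97326752e-01 -7.09669174e-02 -1.74082208e-02  4.62258023e-01]
 [ 7.30707214e-02  9.68157134e-01  2.39441920e-01  3.36129746e-01]
 [-1.38561764e-04 -2.40073864e-01  9.70754614e-01  3.44767715e-01]
 [ 0.00000000e+00  0.00000000e+00  0.00000000e+00  1.00000000e+00]]
```

```bash
python3 -m pendant '[[87,[0,0,0],[0,0,0]],[87,[0,0,0],[0,0,0]],[87,[0,0,0],[0,0,0]],[87,[0,0,0],[0,0,0]],[87,[0,0,0],[0,0,0]]]'
python3 - <<'E'
from h import *
for i in range(3):
  d=wrist("plum");o=telemetry.get_obs();print(o["tool_pos"],o["qpos"])
E
```

```text
time_s: 3.4
tool_pos: [0.4686, 0.2676, 0.1999]
tool_rot: [24.3, 90.0, 28.3]
force: [-0.2, 0.2, 0.0]
grip_width: 0.087
W plum [224, 162, 58, 56, 2489] [0.4703 0.2663 0.072 ]
[0.4686028  0.26750041 0.19987237] [-47.67449036   6.20725153  16.26350508 102.60794493  -1.83263925
  71.43788015 -26.89409108]
W plum [225, 162, 57, 56, 2491] [0.4703 0.2664 0.072 ]
[0.46866203 0.26742444 0.19985689] [-47.66941486   6.20951132  16.2685104  102.60755101  -1.83255666
  71.43614273 -26.89584361]
W plum [225, 162, 57, 55, 2491] [0.4703 0.2664 0.072 ]
[0.46868661 0.26740924 0.19987144] [-47.66627298   6.20963805  16.2679272  102.60568334  -1.83218333
  71.4365852  -26.89529861]
```

```bash
python3 -m pendant '[[87,[20,-1,1],[0,0,0]],[87,[45,-2,1.7],[0,0,0]],[87,[75,-2,1.7],[0,0,0]],[87,[105,-2,1.7],[0,0,0]],[87,[130,-2,1.7],[0,0,0]],[87,[145,-2,1.7],[0,0,0]],[87,[153,-2,1.7],[0,0,0]],[87,[155,-2,1.7],[0,0,0]],[87,[155,-2,1.7],[0,0,0]],[87,[155,-2,1.7],[0,0,0]]]' 
python3 -m pendant '[[70,[0,0,0],[0,0,0]],[62,[0,0,0],[0,0,0]],[50,[0,0,0],[0,0,0]],[50,[0,0,0],[0,0,0]],[50,[0,0,0],[0,0,0]],[50,[0,0,0],[0,0,0]],[50,[0,0,0],[0,0,0]],[50,[0,0,0],[0,0,0]]]' 25
python3 -m pendant '[[50,[-10,0,0],[0,0,0]],[50,[-30,0,0],[0,0,0]],[50,[-55,0,0],[0,0,0]],[50,[-80,0,0],[0,0,0]],[50,[-105,0,0],[0,0,0]],[50,[-120,0,0],[0,0,0]],[50,[-130,0,0],[0,0,0]],[50,[-135,0,0],[0,0,0]],[50,[-135,0,0],[0,0,0]],[50,[-135,0,0],[0,0,0]]]'
python3 - <<'E'
from h import *
d=wrist("plum");o=telemetry.get_obs();print(o["tool_pos"]);cv2.imwrite("pics/w2.png",d["image"])
move([.6332,-.236,.18],.07)
d=optics.read_camera("top");cv2.imwrite("pics/t2.png",d["image"])
E
```

```text
time_s: 4.38
tool_pos: [0.4714, 0.2661, 0.046]
tool_rot: [31.1, 89.9, 35.1]
force: [-0.8, 0.1, -1.0]
grip_width: 0.0868
time_s: 5.05
tool_pos: [0.4707, 0.2656, 0.0451]
tool_rot: [33.5, 90.0, 37.5]
force: [-0.8, -0.2, 1.7]
grip_width: 0.0575
time_s: 5.88
tool_pos: [0.47, 0.2652, 0.179]
tool_rot: [-148.0, 89.9, -144.0]
force: [-0.4, -0.7, -2.6]
grip_width: 0.0579
W plum [190, 270, 121, 27, 3223] [0.4744 0.1891 0.072 ]
[0.46976699 0.26511596 0.17856831]
to [ 0.6332 -0.236   0.18  ] shift [  -1.1 -511.3  127.9] turn [ 0.    -0.002  0.001] |shift| 527.0
```

View pics/w2.png

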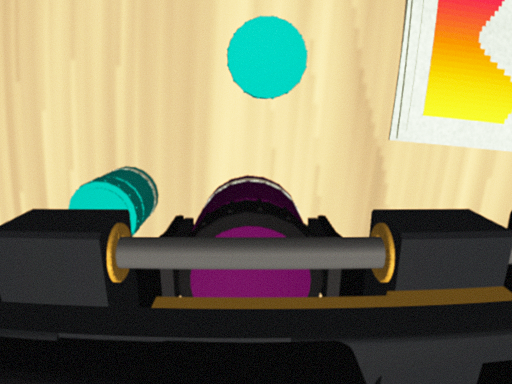

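```bash
python3 -m pendant '[[50,[0,-15,4],[0,0,0]],[50,[0,-40,10],[0,0,0]],[50,[0,-70,18],[0,0,0]],[50,[0,-100,25],[0,0,0]],[50,[0,-130,33],[0,0,0]],[50,[0,-160,40],[0,0,0]],[50,[0,-190,48],[0,0,0]],[50,[0,-220,55],[0,0,0]],[50,[0,-245,61],[0,0,0]],[50,[0,-256,64],[0,0,0]]]'
python3 -m pendant '[[50,[0,-25,6],[0,0,0]],[50,[0,-55,14],[0,0,0]],[50,[0,-85,21],[0,0,0]],[50,[0,-115,29],[0,0,0]],[50,[0,-145,36],[0,0,0]],[50,[0,-175,44],[0,0,0]],[50,[0,-205,51],[0,0,0]],[50,[0,-230,58],[0,0,0]],[50,[0,-248,62],[0,0,0]],[50,[0,-256,64],[0,0,0]]]'
python3 -m pendant '[[50,[0,0,0],[0,0,0]],[50,[0,0,0],[0,0,0]],[50,[0,0,0],[0,0,0]],[50,[0,0,0],[0,0,0]]]'
python3 - <<'E'
from h import *
d=wrist("mark");o=telemetry.get_obs();print(o["tool_pos"]);cv2.imwrite("pics/w3.png",d["image"])
move([.6332,-.236,.18],.07);move([.6332,-.236,.046],.07)
E
```

```text
time_s: 6.82
tool_pos: [0.5523, 0.0097, 0.179]
tool_rot: [-116.6, 89.8, -112.9]
force: [0.4, -1.3, -1.8]
grip_width: 0.0571
time_s: 7.65
tool_pos: [0.6335, -0.239, 0.1784]
tool_rot: [-152.1, 89.8, -148.2]
force: [0.2, 1.1, -1.9]
grip_width: 0.0576
time_s: 7.98
tool_pos: [0.6343, -0.2337, 0.1797]
tool_rot: [90.2, 89.9, 94.4]
force: [-1.3, 0.4, -1.9]
grip_width: 0.0573
W mark [203, 42, 81, 83, 3108] [ 0.6209 -0.1476  0.    ]
W mark [211, 137, 76, 51, 1731] [ 0.6314 -0.2242  0.    ]
[ 0.63433978 -0.23404951  0.17988865]
to [ 0.6332 -0.236   0.18  ] shift [-0.1 -1.9 -1.3] turn [ 0.003  0.    -0.001] |shift| 2.0
to [ 0.6332 -0.236   0.046 ] shift [133.9  -2.   -1.3] turn [ 0.003  0.    -0.001] |shift| 134.0
```

View pics/w3.png

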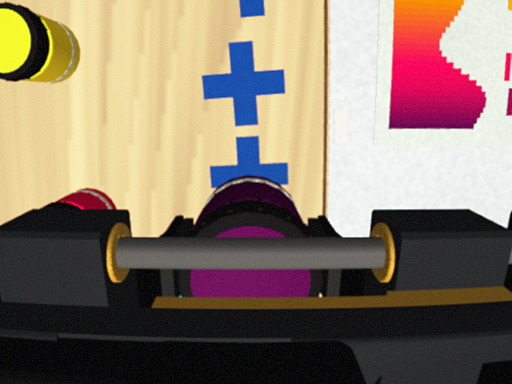

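```bash
python3 -m pendant '[[50,[15,0,-1],[0.003,0,0]],[50,[40,0,-1.8],[0.003,0,0]],[50,[70,0,-1.8],[0.003,0,0]],[50,[100,0,-1.8],[0.003,0,0]],[50,[118,0,-1.8],[0.003,0,0]],[50,[126,0,-1.8],[0.003,0,0]],[50,[131,0,-1.8],[0.003,0,0]],[50,[134,0,-1.8],[0.003,0,0]],[50,[134,0,-1.8],[0.003,0,0]],[50,[134,0,-1.8],[0.003,0,0]]]'
python3 -m pendant '[[50,[0,0,0],[0,0,0]],[50,[0,0,0],[0,0,0]],[50,[0,0,0],[0,0,0]]]'
```

```text
time_s: 8.87
tool_pos: [0.6333, -0.2366, 0.0474]
tool_rot: [-17.0, 89.9, -13.1]
force: [0.2, -0.4, -0.7]
grip_width: 0.0573
time_s: 9.12
tool_pos: [0.6327, -0.2366, 0.0467]
tool_rot: [-10.3, 89.9, -6.5]
force: [-0.5, -0.2, -0.9]
grip_width: 0.0576
```

```bash
python3 -m pendant '[[50,[0,1.5,0],[0,0,0]],[50,[0,2.5,0],[0,0,0]],[50,[0.5,2.5,0],[0,0,0]],[50,[1,2.5,0],[0,0,0]],[50,[1,2.5,0],[0,0,0]],[50,[1,2.5,0],[0,0,0]]]'
python3 -m pendant '[[60,[0,0,0],[0,0,0]],[65,[0,0,0],[0,0,0]],[74,[0,0,0],[0,0,0]],[74,[0,0,0],[0,0,0]],[74,[0,0,0],[0,0,0]]]'
python3 -m pendant '[[74,[-10,0,0],[0,0,0]],[74,[-30,0,0],[0,0,0]],[74,[-60,0,0],[0,0,0]],[74,[-90,0,0],[0,0,0]],[74,[-120,0,0],[0,0,0]],[74,[-135,0,0],[0,0,0]],[74,[-140,0,0],[0,0,0]],[74,[-140,0,0],[0,0,0]]]'
python3 - <<'E'
from h import *
wrist("mark");o=telemetry.get_obs();print(o["tool_pos"])
move([.475,-.287,.185],.07)
E
```

```text
time_s: 9.62
tool_pos: [0.6323, -0.2335, 0.0452]
tool_rot: [61.7, 90.0, 65.5]
force: [-0.9, 1.5, 1.4]
grip_width: 0.0577
time_s: 10.03
tool_pos: [0.6321, -0.2341, 0.0448]
tool_rot: [-50.2, 90.0, -46.4]
force: [-0.3, -0.3, -1.0]
grip_width: 0.0724
time_s: 10.7
tool_pos: [0.6329, -0.2344, 0.1871]
tool_rot: [-16.1, 89.8, -12.3]
force: [-0.8, 0.4, -0.3]
grip_width: 0.0738
W mark [204, 42, 80, 82, 2987] [ 0.6209 -0.1476  0.    ]
[ 0.63208211 -0.23389556  0.18509394]
to [ 0.475 -0.287  0.185] shift [  -0.   -42.5 -160.3] turn [-0.003  0.001 -0.   ] |shift| 166.0
```

```bash
python3 -m pendant '[[87,[0,-6,-24],[0,0,0]],[87,[0,-15,-56],[0,0,0]],[87,[0,-25,-92],[0,0,0]],[87,[0,-33,-125],[0,0,0]],[87,[0,-40,-150],[0,0,0]],[87,[0,-42,-160],[0,0,0]],[87,[0,-42,-160],[0,0,0]],[87,[0,-42,-160],[0,0,0]],[87,[0,-42,-160],[0,0,0]]]'
python3 - <<'E'
from h import *
wrist("pink");o=telemetry.get_obs();print(o["tool_pos"])
topjars()
move([.4746,-.2863,.045],.07)
d=optics.read_camera("top");cv2.imwrite("pics/t3.png",cv2.resize(d["image"][100:270,200:430],None,fx=3,fy=3))
E
```

```text
time_s: 11.5
tool_pos: [0.4768, -0.2851, 0.1843]
tool_rot: [90.5, 90.0, 94.5]
force: [0.2, -0.6, -0.8]
grip_width: 0.087
W pink [217, 162, 62, 61, 2935] [ 0.474  -0.2849  0.072 ]
[ 0.47688413 -0.28517406  0.18437432]
mark [275, 161, 23, 23, 231] [285.98 172.36] [ 0.6204 -0.0524  0.    ]
mark [306, 161, 24, 23, 237] [317.27 171.79] [ 0.622  -0.1505  0.    ]
mark [243, 164, 23, 23, 231] [254.12 175.42] [0.6107 0.0479 0.    ]
yellow [153, 143, 10, 28, 246] [157.89 157.  ] [0.6553 0.3357 0.072 ]
yellow [308, 222, 16, 16, 205] [315.21 229.34] [ 0.44   -0.1314  0.072 ]
orange [137, 144, 16, 27, 277] [145.66 160.83] [0.6437 0.3723 0.072 ]
orange [239, 222, 17, 17, 223] [246.64 229.91] [0.4379 0.0684 0.072 ]
pink [110, 142, 22, 29, 459] [120.03 158.39] [0.6513 0.45   0.072 ]
pink [361, 209, 14, 17, 191] [368.16 217.34] [ 0.4752 -0.2854  0.072 ]
plum [107, 143, 5, 28, 106] [109.24 158.28] [0.6517 0.4826 0.072 ]
plum [342, 157, 16, 15, 192] [349.59 164.14] [ 0.6326 -0.2357  0.072 ]
to [ 0.4746 -0.2863  0.045 ] shift [139.4  -0.8  -2.1] turn [-0.    -0.001  0.   ] |shift| 139.0
```

View pics/t3.png

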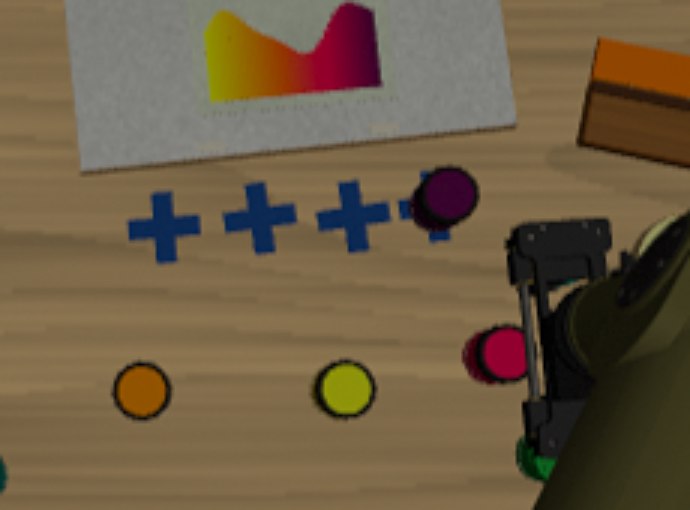

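```bash
python3 -m pendant '[[87,[20,-0.5,-1],[0,0,0]],[87,[45,-0.8,-2],[0,0,0]],[87,[75,-0.8,-2],[0,0,0]],[87,[105,-0.8,-2],[0,0,0]],[87,[125,-0.8,-2],[0,0,0]],[87,[136,-0.8,-2],[0,0,0]],[87,[139,-0.8,-2],[0,0,0]],[87,[139,-0.8,-2],[0,0,0]],[87,[139,-0.8,-2],[0,0,0]],[87,[139,-0.8,-2],[0,0,0]]]' 
python3 -m pendant '[[70,[0,0,0],[0,0,0]],[62,[0,0,0],[0,0,0]],[50,[0,0,0],[0,0,0]],[50,[0,0,0],[0,0,0]],[50,[0,0,0],[0,0,0]],[50,[0,0,0],[0,0,0]],[50,[0,0,0],[0,0,0]],[50,[0,0,0],[0,0,0]]]' 25
python3 -m pendant '[[50,[-10,0,0],[0,0,0]],[50,[-30,0,0],[0,0,0]],[50,[-55,0,0],[0,0,0]],[50,[-80,0,0],[0,0,0]],[50,[-105,0,0],[0,0,0]],[50,[-125,0,0],[0,0,0]],[50,[-140,0,0],[0,0,0]],[50,[-145,0,0],[0,0,0]],[50,[-145,0,0],[0,0,0]],[50,[-145,0,0],[0,0,0]]]'
python3 - <<'E'
from h import *
o=telemetry.get_obs();print(o["tool_pos"])
move([.6213,-.1485,.19],.07)
E
```

```text
time_s: 12.48
tool_pos: [0.4746, -0.2881, 0.0474]
tool_rot: [-24.2, 89.8, -20.3]
force: [-0.3, -0.0, -0.6]
grip_width: 0.087
time_s: 13.15
tool_pos: [0.4736, -0.2874, 0.046]
tool_rot: [-5.1, 90.0, -1.3]
force: [0.5, 0.4, 1.2]
grip_width: 0.0577
time_s: 13.98
tool_pos: [0.4728, -0.2872, 0.1903]
tool_rot: [142.6, 89.9, 146.4]
force: [-0.5, 0.4, -1.7]
grip_width: 0.0575
[ 0.47283497 -0.28720722  0.19028843]
to [ 0.6213 -0.1485  0.19  ] shift [  0.2 128.5 157.4] turn [-0.003 -0.001 -0.001] |shift| 203.0
```

```bash
python3 -m pendant '[[50,[0,8,10],[0,0,0]],[50,[0,26,32],[0,0,0]],[50,[0,48,60],[0,0,0]],[50,[0,72,90],[0,0,0]],[50,[0,95,118],[0,0,0]],[50,[0,113,140],[0,0,0]],[50,[0,123,152],[0,0,0]],[50,[0,127,157],[0,0,0]],[50,[0,127,157],[0,0,0]],[50,[0,127,157],[0,0,0]]]'
python3 -m pendant '[[50,[0,0,0],[0,0,0]],[50,[0,0,0],[0,0,0]],[50,[0,0,0],[0,0,0]]]'
python3 - <<'E'
from h import *
wrist("mark");o=telemetry.get_obs();print(o["tool_pos"])
move([.6213,-.1498,.047],.07)
E
```

```text
time_s: 14.82
tool_pos: [0.6201, -0.152, 0.1903]
tool_rot: [-151.7, 89.9, -148.0]
force: [-0.5, -1.1, -0.9]
grip_width: 0.0575
time_s: 15.07
tool_pos: [0.6206, -0.1519, 0.1913]
tool_rot: [2.4, 90.0, 6.1]
force: [0.6, 0.6, -0.9]
grip_width: 0.0577
W mark [217, 27, 80, 82, 2960] [ 0.6194 -0.0498  0.    ]
W mark [214, 132, 75, 50, 1676] [ 0.6207 -0.1393  0.    ]
[ 0.62078347 -0.15147724  0.1912687 ]
to [ 0.6213 -0.1498  0.047 ] shift [144.3   1.6   0.6] turn [-0.005  0.001 -0.   ] |shift| 144.0
```

```bash
python3 -m pendant '[[50,[15,1,0.6],[-0.005,0,0]],[50,[40,1.6,0.6],[-0.005,0,0]],[50,[70,1.6,0.6],[-0.005,0,0]],[50,[100,1.6,0.6],[-0.005,0,0]],[50,[122,1.6,0.6],[-0.005,0,0]],[50,[134,1.6,0.6],[-0.005,0,0]],[50,[141,1.6,0.6],[-0.005,0,0]],[50,[144,1.6,0.6],[-0.005,0,0]],[50,[144,1.6,0.6],[-0.005,0,0]],[50,[144,1.6,0.6],[-0.005,0,0]]]'
python3 -m pendant '[[50,[0,0,0],[0,0,0]],[50,[0,0,0],[0,0,0]],[50,[0,0,0],[0,0,0]]]'
python3 - <<'E'
from h import *
move([.6213,-.1498,.046],.07)
E
```

```text
time_s: 15.95
tool_pos: [0.623, -0.149, 0.0484]
tool_rot: [-11.4, 89.9, -7.3]
force: [0.1, -0.5, -1.9]
grip_width: 0.057
time_s: 16.2
tool_pos: [0.6225, -0.1486, 0.0478]
tool_rot: [-3.7, 89.9, 0.4]
force: [-0.5, 0.3, -1.3]
grip_width: 0.0575
to [ 0.6213 -0.1498  0.046 ] shift [ 1.8 -1.1 -1.3] turn [0.002 0.002 0.   ] |shift| 2.0
```

```bash
python3 -m pendant '[[50,[0,-1,-1],[0,0,0]],[50,[0.5,-1.1,-1.3],[0,0,0]],[50,[1,-1.1,-1.3],[0,0,0]],[50,[1.5,-1.1,-1.3],[0,0,0]],[50,[1.5,-1.1,-1.3],[0,0,0]]]'
python3 -m pendant '[[60,[0,0,0],[0,0,0]],[65,[0,0,0],[0,0,0]],[74,[0,0,0],[0,0,0]],[74,[0,0,0],[0,0,0]],[74,[0,0,0],[0,0,0]]]'
python3 -m pendant '[[74,[-10,0,0],[0,0,0]],[74,[-30,0,0],[0,0,0]],[74,[-60,0,0],[0,0,0]],[74,[-90,0,0],[0,0,0]],[74,[-120,0,0],[0,0,0]],[74,[-135,0,0],[0,0,0]],[74,[-140,0,0],[0,0,0]],[74,[-140,0,0],[0,0,0]]]'
python3 - <<'E'
from h import *
move([.4375,.0705,.186],.07)
E
```

```text
time_s: 16.62
tool_pos: [0.6206, -0.15, 0.0461]
tool_rot: [97.3, 90.0, 101.4]
force: [-1.5, 0.1, 4.7]
grip_width: 0.0582
time_s: 17.03
tool_pos: [0.6208, -0.1496, 0.0452]
tool_rot: [28.1, 90.0, 32.2]
force: [0.3, 0.0, 0.2]
grip_width: 0.0721
time_s: 17.7
tool_pos: [0.6216, -0.1501, 0.1874]
tool_rot: [-5.9, 89.8, -1.8]
force: [-0.1, -0.6, 0.2]
grip_width: 0.0744
to [0.4375 0.0705 0.186 ] shift [   0.7  233.2 -167.8] turn [0.002 0.003 0.   ] |shift| 287.0
```

```bash
python3 -m pendant '[[87,[0,12,-9],[0,0,0]],[87,[0,38,-27],[0,0,0]],[87,[0,70,-50],[0,0,0]],[87,[0,102,-73],[0,0,0]],[87,[0,134,-96],[0,0,0]],[87,[0,166,-119],[0,0,0]],[87,[0,195,-140],[0,0,0]],[87,[0,218,-157],[0,0,0]],[87,[0,230,-166],[0,0,0]],[87,[0,233,-168],[0,0,0]]]'
python3 -m pendant '[[87,[0,0,0],[0,0,0]],[87,[0,0,0],[0,0,0]],[87,[0,0,0],[0,0,0]]]'
python3 - <<'E'
from h import *
wrist("orange");o=telemetry.get_obs();print(o["tool_pos"])
topjars()
move([.4375,.0705,.045],.07)
E
```

```text
time_s: 18.53
tool_pos: [0.4335, 0.0731, 0.1838]
tool_rot: [172.0, 89.8, 176.4]
force: [-0.8, -0.5, -0.7]
grip_width: 0.0869
time_s: 18.78
tool_pos: [0.437, 0.0691, 0.185]
tool_rot: [-113.5, 89.9, -109.5]
force: [-0.7, 0.2, 0.2]
grip_width: 0.0873
W orange [220, 160, 62, 60, 2931] [0.4367 0.0712 0.072 ]
W orange [47, 222, 33, 60, 989] [0.2773 0.0054 0.072 ]
W orange [422, 222, 33, 60, 980] [0.6029 0.028  0.072 ]
W orange [221, 286, 291, 23, 3497] [ 0.553  -0.0207  0.072 ]
[0.43704922 0.06920479 0.18506786]
mark [275, 161, 23, 23, 231] [285.98 172.36] [ 0.6204 -0.0524  0.    ]
mark [243, 164, 23, 23, 231] [254.12 175.42] [0.6107 0.0479 0.    ]
yellow [153, 143, 10, 28, 250] [157.81 157.09] [0.6551 0.336  0.072 ]
yellow [308, 221, 16, 17, 209] [315.18 229.21] [ 0.4404 -0.1313  0.072 ]
orange [137, 144, 16, 27, 275] [145.63 160.87] [0.6436 0.3724 0.072 ]
pink [110, 142, 22, 29, 461] [120.   158.36] [0.6514 0.4501 0.072 ]
pink [313, 160, 16, 17, 212] [320.67 168.06] [ 0.6209 -0.1503  0.072 ]
plum [107, 145, 5, 26, 104] [109.19 158.41] [0.6513 0.4828 0.072 ]
plum [342, 157, 16, 15, 194] [349.62 164.1 ] [ 0.6327 -0.2357  0.072 ]
to [0.4375 0.0705 0.045 ] shift [140.1   1.2   0.6] turn [-0.    -0.     0.001] |shift| 140.0
```

```bash
python3 -m pendant '[[87,[20,0.5,0.5],[0,0,0]],[87,[45,1.2,0.5],[0,0,0]],[87,[75,1.2,0.5],[0,0,0]],[87,[105,1.2,0.5],[0,0,0]],[87,[125,1.2,0.5],[0,0,0]],[87,[136,1.2,0.5],[0,0,0]],[87,[140,1.2,0.5],[0,0,0]],[87,[140,1.2,0.5],[0,0,0]],[87,[140,1.2,0.5],[0,0,0]],[87,[140,1.2,0.5],[0,0,0]]]' 
python3 -m pendant '[[70,[0,0,0],[0,0,0]],[62,[0,0,0],[0,0,0]],[50,[0,0,0],[0,0,0]],[50,[0,0,0],[0,0,0]],[50,[0,0,0],[0,0,0]],[50,[0,0,0],[0,0,0]],[50,[0,0,0],[0,0,0]],[50,[0,0,0],[0,0,0]]]' 25
python3 -m pendant '[[50,[-10,0,0],[0,0,0]],[50,[-30,0,0],[0,0,0]],[50,[-55,0,0],[0,0,0]],[50,[-80,0,0],[0,0,0]],[50,[-105,0,0],[0,0,0]],[50,[-125,0,0],[0,0,0]],[50,[-140,0,0],[0,0,0]],[50,[-145,0,0],[0,0,0]],[50,[-145,0,0],[0,0,0]],[50,[-145,0,0],[0,0,0]]]'
python3 - <<'E'
from h import *
move([.6203,-.0505,.19],.07)
E
```

```text
time_s: 19.72
tool_pos: [0.4379, 0.0718, 0.0464]
tool_rot: [14.2, 89.9, 18.3]
force: [0.2, 0.5, -0.6]
grip_width: 0.0871
time_s: 20.38
tool_pos: [0.437, 0.0719, 0.0455]
tool_rot: [24.1, 90.0, 28.2]
force: [0.5, 0.1, 0.9]
grip_width: 0.0574
time_s: 21.22
tool_pos: [0.4363, 0.0716, 0.1898]
tool_rot: [-171.9, 90.0, -167.8]
force: [-0.9, 0.4, -1.5]
grip_width: 0.0574
to [ 0.6203 -0.0505  0.19  ] shift [  -0.3 -135.   174.8] turn [ 0.002 -0.001  0.   ] |shift| 221.0
```

```bash
python3 -m pendant '[[50,[0,-8,10],[0,0,0]],[50,[0,-26,34],[0,0,0]],[50,[0,-48,63],[0,0,0]],[50,[0,-72,95],[0,0,0]],[50,[0,-96,126],[0,0,0]],[50,[0,-115,151],[0,0,0]],[50,[0,-128,168],[0,0,0]],[50,[0,-133,175],[0,0,0]],[50,[0,-133,175],[0,0,0]],[50,[0,-133,175],[0,0,0]]]'
python3 -m pendant '[[50,[0,0,0],[0,0,0]],[50,[0,0,0],[0,0,0]],[50,[0,0,0],[0,0,0]]]'
python3 - <<'E'
from h import *
wrist("mark");move([.6203,-.0488,.047],.07)
E
```

```text
time_s: 22.05
tool_pos: [0.6196, -0.0479, 0.1887]
tool_rot: [175.1, 89.8, 179.2]
force: [0.2, 0.1, -1.5]
grip_width: 0.0577
time_s: 22.3
tool_pos: [0.6202, -0.0471, 0.1905]
tool_rot: [88.3, 89.9, 92.5]
force: [0.0, 0.3, -1.7]
grip_width: 0.0574
W mark [209, 31, 78, 81, 2945] [0.6097 0.0509 0.    ]
W mark [213, 139, 74, 50, 1596] [ 0.6188 -0.0409  0.    ]
to [ 0.6203 -0.0488  0.047 ] shift [143.7  -1.6  -0.3] turn [ 0.003  0.    -0.001] |shift| 144.0
```

```bash
python3 -m pendant '[[50,[15,-1,0],[0,0,0]],[50,[40,-1.6,0],[0,0,0]],[50,[70,-1.6,0],[0,0,0]],[50,[100,-1.6,0],[0,0,0]],[50,[122,-1.6,0],[0,0,0]],[50,[134,-1.6,0],[0,0,0]],[50,[141,-1.6,0],[0,0,0]],[50,[143.5,-1.6,0],[0,0,0]],[50,[143.5,-1.6,0],[0,0,0]],[50,[143.5,-1.6,0],[0,0,0]]]'
python3 -m pendant '[[50,[0,0,0],[0,0,0]],[50,[0,0,0],[0,0,0]],[50,[0,0,0],[0,0,0]]]'
python3 - <<'E'
from h import *
move([.6203,-.0488,.0455],.07)
E
```

```text
time_s: 23.18
tool_pos: [0.6222, -0.0499, 0.0484]
tool_rot: [-1.0, 89.8, 3.2]
force: [-0.9, -0.7, -1.2]
grip_width: 0.0576
time_s: 23.43
tool_pos: [0.6216, -0.0499, 0.0478]
tool_rot: [4.7, 89.9, 8.8]
force: [0.3, -0.1, -1.6]
grip_width: 0.0576
to [ 0.6203 -0.0488  0.0455] shift [ 2.3  1.2 -1.2] turn [ 0.002  0.002 -0.   ] |shift| 3.0
```

```bash
python3 -m pendant '[[50,[0,1,-0.6],[0,0,0]],[50,[0.5,1.2,-0.7],[0,0,0]],[50,[1,1.2,-0.7],[0,0,0]],[50,[1.6,1.2,-0.7],[0,0,0]],[50,[2,1.2,-0.7],[0,0,0]],[50,[2,1.2,-0.7],[0,0,0]]]'
python3 -m pendant '[[60,[0,0,0],[0,0,0]],[65,[0,0,0],[0,0,0]],[74,[0,0,0],[0,0,0]],[74,[0,0,0],[0,0,0]],[74,[0,0,0],[0,0,0]]]'
python3 -m pendant '[[74,[-10,0,0],[0,0,0]],[74,[-30,0,0],[0,0,0]],[74,[-60,0,0],[0,0,0]],[74,[-90,0,0],[0,0,0]],[74,[-120,0,0],[0,0,0]],[74,[-135,0,0],[0,0,0]],[74,[-140,0,0],[0,0,0]],[74,[-140,0,0],[0,0,0]]]'
python3 - <<'E'
from h import *
move([.4397,-.1293,.186],.07)
E
```

```text
time_s: 23.93
tool_pos: [0.6203, -0.0486, 0.0456]
tool_rot: [96.2, 90.0, 100.3]
force: [-2.8, 1.1, 5.0]
grip_width: 0.0577
time_s: 24.35
tool_pos: [0.6203, -0.0488, 0.0447]
tool_rot: [-50.9, 90.0, -46.8]
force: [-0.7, -0.3, 0.5]
grip_width: 0.072
time_s: 25.02
tool_pos: [0.6212, -0.0489, 0.1869]
tool_rot: [3.2, 89.8, 7.4]
force: [0.8, 1.0, 0.1]
grip_width: 0.0743
to [ 0.4397 -0.1293  0.186 ] shift [   0.2  -67.2 -186.8] turn [ 0.002  0.004 -0.   ] |shift| 198.0
```

```bash
python3 -m pendant '[[87,[0,-4,-12],[0,0,0]],[87,[0,-14,-38],[0,0,0]],[87,[0,-25,-70],[0,0,0]],[87,[0,-37,-102],[0,0,0]],[87,[0,-48,-134],[0,0,0]],[87,[0,-58,-160],[0,0,0]],[87,[0,-65,-180],[0,0,0]],[87,[0,-67,-187],[0,0,0]],[87,[0,-67,-187],[0,0,0]],[87,[0,-67,-187],[0,0,0]]]'
python3 -m pendant '[[87,[0,0,0],[0,0,0]],[87,[0,0,0],[0,0,0]],[87,[0,0,0],[0,0,0]]]'
python3 - <<'E'
from h import *
wrist("yellow");
topjars()
move([.4397,-.1293,.045],.07)
E
```

```text
time_s: 25.85
tool_pos: [0.439, -0.1283, 0.1845]
tool_rot: [62.4, 90.0, 66.6]
force: [1.3, 0.6, 0.0]
grip_width: 0.087
time_s: 26.1
tool_pos: [0.4393, -0.1285, 0.1847]
tool_rot: [-125.1, 89.9, -120.9]
force: [-0.3, 0.2, 0.7]
grip_width: 0.0868
W yellow [220, 162, 62, 60, 2921] [ 0.4391 -0.128   0.072 ]
mark [243, 164, 23, 23, 231] [254.12 175.42] [0.6107 0.0479 0.    ]
yellow [153, 143, 10, 28, 245] [157.91 156.97] [0.6555 0.3357 0.072 ]
orange [137, 144, 16, 27, 278] [145.69 160.86] [0.6437 0.3722 0.072 ]
orange [280, 160, 16, 17, 211] [287.44 168.34] [ 0.6203 -0.0521  0.072 ]
pink [110, 142, 22, 29, 463] [120.03 158.37] [0.6514 0.45   0.072 ]
pink [313, 160, 16, 17, 212] [320.74 168.05] [ 0.621  -0.1505  0.072 ]
plum [107, 144, 5, 27, 104] [109.2  158.41] [0.6513 0.4827 0.072 ]
plum [342, 157, 16, 15, 191] [349.62 164.04] [ 0.6329 -0.2358  0.072 ]
to [ 0.4397 -0.1293  0.045 ] shift [139.7  -0.5   0.7] turn [ 0.003 -0.     0.001] |shift| 140.0
```

```bash
python3 -m pendant '[[87,[20,0,0.5],[0,0,0]],[87,[45,0,0.5],[0,0,0]],[87,[75,0,0.5],[0,0,0]],[87,[105,0,0.5],[0,0,0]],[87,[125,0,0.5],[0,0,0]],[87,[136,0,0.5],[0,0,0]],[87,[140,0,0.5],[0,0,0]],[87,[140,0,0.5],[0,0,0]],[87,[140,0,0.5],[0,0,0]],[87,[140,0,0.5],[0,0,0]]]' 
python3 -m pendant '[[70,[0,0,0],[0,0,0]],[62,[0,0,0],[0,0,0]],[50,[0,0,0],[0,0,0]],[50,[0,0,0],[0,0,0]],[50,[0,0,0],[0,0,0]],[50,[0,0,0],[0,0,0]],[50,[0,0,0],[0,0,0]],[50,[0,0,0],[0,0,0]]]' 25
python3 -m pendant '[[50,[-10,0,0],[0,0,0]],[50,[-30,0,0],[0,0,0]],[50,[-55,0,0],[0,0,0]],[50,[-80,0,0],[0,0,0]],[50,[-105,0,0],[0,0,0]],[50,[-125,0,0],[0,0,0]],[50,[-140,0,0],[0,0,0]],[50,[-145,0,0],[0,0,0]],[50,[-145,0,0],[0,0,0]],[50,[-145,0,0],[0,0,0]]]'
python3 - <<'E'
from h import *
move([.6103,.050,.19],.07)
E
```

```text
time_s: 27.03
tool_pos: [0.4404, -0.1292, 0.0462]
tool_rot: [-2.8, 89.8, 1.3]
force: [0.4, 0.8, -0.2]
grip_width: 0.0871
time_s: 27.7
tool_pos: [0.4393, -0.1289, 0.045]
tool_rot: [7.3, 90.0, 11.5]
force: [-0.4, 0.6, 1.6]
grip_width: 0.0579
time_s: 28.53
tool_pos: [0.4385, -0.129, 0.1893]
tool_rot: [158.7, 90.0, 162.8]
force: [0.2, -0.1, -1.9]
grip_width: 0.0577
to [0.6103 0.05   0.19  ] shift [ -0.8 166.1 184.2] turn [ 0.002 -0.001 -0.   ] |shift| 248.0
```

```bash
python3 -m pendant '[[50,[0,10,11],[0,0,0]],[50,[0,32,35],[0,0,0]],[50,[0,59,65],[0,0,0]],[50,[0,86,95],[0,0,0]],[50,[0,113,125],[0,0,0]],[50,[0,138,153],[0,0,0]],[50,[0,156,173],[0,0,0]],[50,[0,164,182],[0,0,0]],[50,[0,166,184],[0,0,0]],[50,[0,166,184],[0,0,0]]]'
python3 -m pendant '[[50,[0,0,0],[0,0,0]],[50,[0,0,0],[0,0,0]],[50,[0,0,0],[0,0,0]]]'
python3 - <<'E'
from h import *
move([.6103,.0502,.0465],.07)
E
```

```text
time_s: 29.37
tool_pos: [0.61, 0.0501, 0.1881]
tool_rot: [-155.8, 89.8, -151.7]
force: [-0.1, -0.8, -1.8]
grip_width: 0.0575
time_s: 29.62
tool_pos: [0.61, 0.0481, 0.1902]
tool_rot: [53.4, 90.0, 57.4]
force: [-0.3, -0.5, -1.7]
grip_width: 0.0577
to [0.6103 0.0502 0.0465] shift [143.7   2.    0.4] turn [-0.  0. -0.] |shift| 144.0
```

```bash
python3 -m pendant '[[50,[15,1,0],[0,0,0]],[50,[40,2,0],[0,0,0]],[50,[70,2,0],[0,0,0]],[50,[100,2,0],[0,0,0]],[50,[122,2,0],[0,0,0]],[50,[134,2,0],[0,0,0]],[50,[141,2,0],[0,0,0]],[50,[143.5,2,0],[0,0,0]],[50,[143.5,2,0],[0,0,0]],[50,[143.5,2,0],[0,0,0]]]'
python3 -m pendant '[[50,[0,0,0],[0,0,0]],[50,[0,0,0],[0,0,0]],[50,[0,0,0],[0,0,0]]]'
python3 - <<'E'
from h import *
move([.6105,.0502,.045],.07)
E
```

```text
time_s: 30.45
tool_pos: [0.6116, 0.0518, 0.0479]
tool_rot: [9.2, 89.8, 13.4]
force: [0.3, -0.3, -1.6]
grip_width: 0.0579
time_s: 30.7
tool_pos: [0.6111, 0.052, 0.0473]
tool_rot: [13.5, 89.9, 17.7]
force: [0.7, 0.0, -2.2]
grip_width: 0.0577
to [0.6105 0.0502 0.045 ] shift [ 2.3 -1.7 -0.7] turn [ 0.002  0.002 -0.   ] |shift| 3.0
```

```bash
python3 -m pendant '[[50,[0,-1,-0.4],[0,0,0]],[50,[0.5,-1.7,-0.4],[0,0,0]],[50,[1,-1.7,-0.4],[0,0,0]],[50,[1.6,-1.7,-0.4],[0,0,0]],[50,[2,-1.7,-0.4],[0,0,0]],[50,[2,-1.7,-0.4],[0,0,0]]]'
python3 -m pendant '[[60,[0,0,0],[0,0,0]],[65,[0,0,0],[0,0,0]],[74,[0,0,0],[0,0,0]],[74,[0,0,0],[0,0,0]],[74,[0,0,0],[0,0,0]]]'
python3 -m pendant '[[74,[-10,0,0],[0,0,0]],[74,[-30,0,0],[0,0,0]],[74,[-60,0,0],[0,0,0]],[74,[-90,0,0],[0,0,0]],[74,[-120,0,0],[0,0,0]],[74,[-135,0,0],[0,0,0]],[74,[-140,0,0],[0,0,0]],[74,[-140,0,0],[0,0,0]]]'
python3 -m pendant '[[74,[0,0,-15],[0,0,0]],[74,[0,0,-40],[0,0,0]],[74,[0,0,-70],[0,0,0]],[74,[0,0,-100],[0,0,0]],[74,[0,0,-125],[0,0,0]],[74,[0,0,-140],[0,0,0]],[74,[0,0,-150],[0,0,0]],[74,[0,0,-150],[0,0,0]],[74,[0,0,-150],[0,0,0]]]'
python3 - <<'E'
from h import *
topjars(); print(telemetry.get_obs()["joint_velocities"].round(1))
for c in ("top","scene"):
    d=optics.read_camera(c);i=d["image"][100:270,170:430] if c=="top" else d["image"][60:260,100:400]
    cv2.imwrite(f"pics/f{c}.png",cv2.resize(i,None,fx=2.6,fy=2.6))
E
```

```text
time_s: 31.2
tool_pos: [0.6103, 0.0499, 0.0451]
tool_rot: [96.7, 90.0, 100.8]
force: [-2.3, -1.1, 5.1]
grip_width: 0.0575
time_s: 31.62
tool_pos: [0.6102, 0.0502, 0.0442]
tool_rot: [27.4, 90.0, 31.5]
force: [0.5, 0.2, -0.5]
grip_width: 0.0723
time_s: 32.28
tool_pos: [0.6112, 0.0502, 0.1864]
tool_rot: [12.5, 89.8, 16.6]
force: [-0.5, 0.1, -0.5]
grip_width: 0.0741
time_s: 33.03
tool_pos: [0.4599, 0.0394, 0.1834]
tool_rot: [173.6, 89.9, 177.8]
force: [0.5, -0.7, 0.3]
grip_width: 0.0739
yellow [153, 143, 10, 28, 252] [157.77 157.06] [0.6552 0.3361 0.072 ]
yellow [247, 164, 15, 16, 200] [253.88 171.44] [0.6111 0.0476 0.072 ]
orange [137, 144, 16, 27, 277] [145.66 160.85] [0.6437 0.3723 0.072 ]
orange [280, 160, 16, 17, 211] [287.44 168.34] [ 0.6203 -0.0521  0.072 ]
pink [110, 142, 22, 29, 461] [120.   158.36] [0.6514 0.4501 0.072 ]
pink [313, 160, 16, 17, 213] [320.71 168.08] [ 0.6209 -0.1504  0.072 ]
plum [107, 145, 5, 26, 104] [109.19 158.41] [0.6513 0.4828 0.072 ]
plum [342, 157, 16, 15, 193] [349.75 164.16] [ 0.6325 -0.2361  0.072 ]
[ 0.2  0.8  0.1 -1.  -0.   0.1 -0.1]
```

View pics/ftop.png

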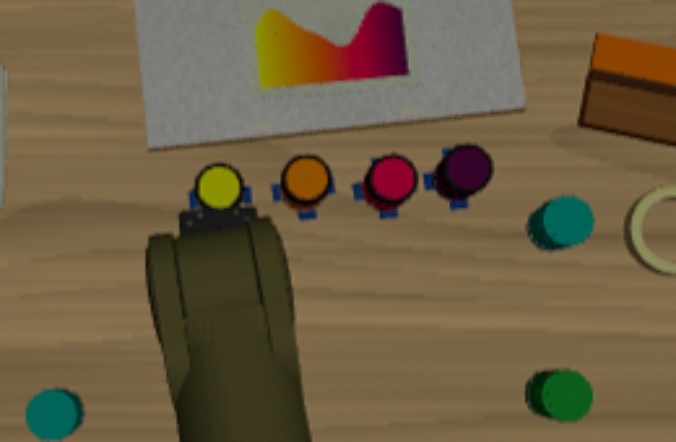

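View pics/fscene.png

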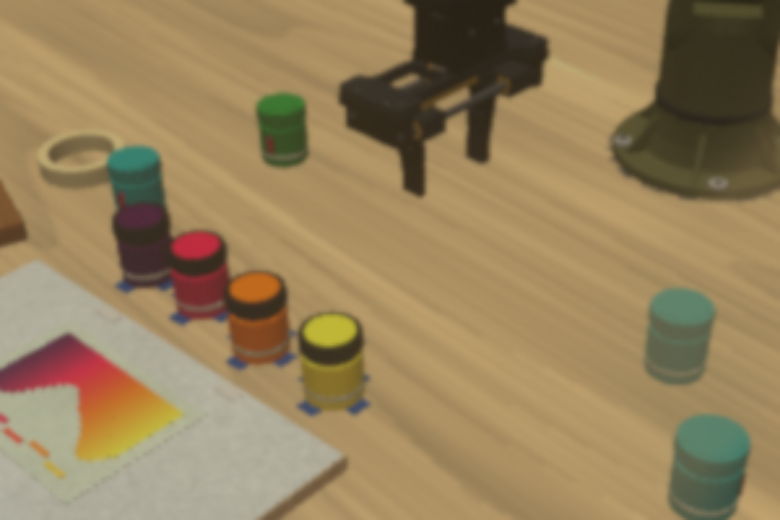

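All four jars stand upright on their crosses within about 1 mm, ordered like the board proof (yellow at +y, plum at -y), and the gripper is clear.

```bash
python3 -c "
from cell import env
print(env.sign_off())"
```

```text
the job is handed in; nothing more can be done
None
```

The four jars stand on the row of crosses in the order yellow, orange, pink, plum, running from +y to -y. That matches the proof on the white board, whose light end is on the robot's left. I did not touch the turquoise and green look-alikes, and I handed the job in at about 33 s.

- **Final check:** in the top camera each lid centre was within about 1.2 mm of its cross centre. The scene view showed all four jars upright with the gripper clear of them.
- **Disagreement:** the wrist camera read points up to about 3 mm further to +y and 1 mm nearer in x than the top camera. I placed the jars by a value between the two, and checked the result with the top camera only.
- **Force:** the largest force component I read was about 5 N, at the end of three of the four lowerings.

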